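# Move the chair spindles to the carrying rack in mirror order

## Task

The four painted spindles are for the chair's opposite arm, which mirrors this one: move them from the light plywood drying rack to the dark carrying rack in the reverse order, so that the one that started furthest left stands furthest right and so on, one in each pocket. Keep each spindle upright on the way and stand it fully down in its pocket. Leave the tin, mallet and glue bottle where they are.

Things in the scene. Friction and masses are not known exactly. Their poses are not given: they have to be found in the camera images.
- spindle_red: turned chair spindle painted red, loose, 50 to 100 g, 140 mm tall, standing upright in a pocket of the plywood drying rack. Origin: centre of its flat foot (underside), z up along its axis. Foot 30 mm across, 12 mm high; widest bulge 33 mm across at 48 mm; plain round grip 22 mm across from 102 to 136 mm above the foot; a collar 25 mm across at 83 to 88 mm
- spindle_blue: turned chair spindle painted blue, loose, 50 to 100 g, 140 mm tall, standing upright in a pocket of the plywood drying rack. Origin: centre of its flat foot (underside), z up along its axis. Foot 30 mm across, 12 mm high; widest bulge 33 mm across at 48 mm; plain round grip 22 mm across from 102 to 136 mm above the foot; a collar 25 mm across at 83 to 88 mm
- spindle_yellow: turned chair spindle painted yellow, loose, 50 to 100 g, 140 mm tall, standing upright in a pocket of the plywood drying rack. Origin: centre of its flat foot (underside), z up along its axis. Foot 30 mm across, 12 mm high; widest bulge 33 mm across at 48 mm; plain round grip 22 mm across from 102 to 136 mm above the foot; a collar 25 mm across at 83 to 88 mm
- spindle_white: turned chair spindle painted white, loose, 50 to 100 g, 140 mm tall, standing upright in a pocket of the plywood drying rack. Origin: centre of its flat foot (underside), z up along its axis. Foot 30 mm across, 12 mm high; widest bulge 33 mm across at 48 mm; plain round grip 22 mm across from 102 to 136 mm above the foot; a collar 25 mm across at 83 to 88 mm
- tag_red: flat red tag, 18 x 34 x 4 mm, fixed on the drying rack's top, on the robot's side of the pocket in which the red spindle starts; it stays and so records the starting order. Origin: centre of its underside, axes as the drying rack's; the pocket's centre lies at +51 mm along its x
- tag_blue: flat blue tag, 18 x 34 x 4 mm, fixed on the drying rack's top, on the robot's side of the pocket in which the blue spindle starts; it stays and so records the starting order. Origin: centre of its underside, axes as the drying rack's; the pocket's centre lies at +51 mm along its x
- tag_yellow: flat yellow tag, 18 x 34 x 4 mm, fixed on the drying rack's top, on the robot's side of the pocket in which the yellow spindle starts; it stays and so records the starting order. Origin: centre of its underside, axes as the drying rack's; the pocket's centre lies at +51 mm along its x
- tag_white: flat white tag, 18 x 34 x 4 mm, fixed on the drying rack's top, on the robot's side of the pocket in which the white spindle starts; it stays and so records the starting order. Origin: centre of its underside, axes as the drying rack's; the pocket's centre lies at +51 mm along its x
- drying_rack: light plywood drying rack where the spindles start, fixed, 100 mm in x, 270 mm in y, 28 mm high, axes turned at most 0.2 rad from the world's. Origin: centre of its underside. Four round pockets, 46 mm across and 16 mm deep (floor 12 mm above the origin), with centres at y = +99, +33, -33, -99 mm and x = +17 mm in its frame; it stands to the left or the right of the other rack
- carry_rack: dark brown wooden carrying rack, empty at the start, no tags, fixed, 74 mm in x, 270 mm in y, 28 mm high, axes turned at most 0.2 rad from the world's. Origin: centre of its underside. Four round pockets, 46 mm across and 16 mm deep (floor 12 mm above the origin), with centres at y = +99, +33, -33, -99 mm and x = 0 mm in its frame
- varnish_tin: bystander: varnish tin, grey label, 74 mm across, 85 mm tall, upright, loose beyond the racks. Origin: centre of its underside
- mallet: bystander: wooden mallet lying on the bench beyond the racks, head 60 x 110 x 68 mm, handle 26 mm thick, 255 mm long in all, loose. Origin: on the underside near the head, handle along -x, head centre at +55 mm x
- glue_bottle: bystander: glue bottle with an orange cap, 50 mm across, 100 mm tall, upright, loose beyond the racks. Origin: centre of its underside
Mind the look-alikes: they are no part of the job. Several things have the shape of the spindle_yellow; the one meant has the colours described above.

How it is judged:
By the outcome, as a careful person would: the job done as asked, in the order asked, and still so for the second after the job is handed in, with the robot touching nothing.
It also fails if it takes over 109 s, if anything falls off the work surface, if the arm or the gripper's body presses on something with over 40 N, if the wrist force passes 120 N, or if a joint passes its speed limit or range.

## Robot

A 6-joint arm with a two-finger parallel gripper is mounted at the origin on the work surface. World frame = base frame: x ahead of the robot, y to its left, z up, the work surface at z = 0. Lengths are in m, angles in degrees, forces in N, time in s.
With the tool pointing down it reaches from about 0.375 to 0.9 m from the base axis. Payload 3.1 kg.
Tool frame: the origin (TCP) lies on the centre line of the jaws, within the pads' length; the fingertips stand 17 mm ahead of it and the grasp point (between the pads) lies 2 mm behind it; z points along the fingers, y is the line along which they close (so a half turn about z gives the same grasp; the last joint's range is limited). The gripper opens to 87 mm and grips with 3 to 60 N. Pads are 19 mm wide; open, the fingers measure 117 mm over their backs; the gripper's body (75 mm by 190 mm) begins 51 mm behind the grasp point.
Start: joints at [-78.81, 30.224, 82.088, -0, 67.689, -10.227], TCP at [0.228, -0.582, 0.24] pointing down, gripper open.
Joint ranges: [-176.69, 176.69], [-43.24, 126.21], [12.49, 139.97], [-82, 262], [0, 151.66], [-163.58, 163.58]. Speed limits (degrees/s): [159.86, 159.86, 180, 180, 180, 180].

## Interface

Orientations are given as a 3x3 rotation matrix whose columns are the frame's x, y, z axes.
In Python, from rig import bot, imaging, finder gives the robot as it stands. The module is installed in compiled form; this text tells all that it offers.
- The arm moves only by the tool play_rows, never from a script. Its argument "motion" is a list that holds one entry, the list of rows, each a list of 6 numbers: the shift along the tool's x, y, z in shares of 750 mm (1.0 is 750 mm), then the turn, a rotation vector about the tool's x, y, z in fractions of the full range, 1 being 360 degrees. In form: [[[dx, dy, dz, wx, wy, wz], ...]]. A call has 1 to 8 rows; each row is the pose to reach, as a shift and turn from the pose commanded when the call began, along the tool's axes at that moment; what a row does not reach only later rows make up. A row lasts 1/12 s, in which the tool goes at most 41.7 mm and 7.16 degrees, less where a joint would pass 70% of its speed; a pose out of reach is approached as far as the arm can. Shift and turn numbers lie between -1 and 1, and a call with a number outside is refused. A call with a gripper value outside its range is refused whole. "fingers" is the finger opening in m, from 0 to 0.087, set as the call begins (left out, the last holds). The fingers move at their own pace and stop on an object; the grip force is fixed at half the most. Time passes only in rows, so rows that repeat a pose let the fingers close. It gives the time, the measured TCP pose, the force, the opening and the grip force at its end, in the units of the state.
- bot.read_state(): the state, without advancing time (a new reading comes with each control period).
- imaging.capture(name): name is "side" or "top" or "wrist"; returns a dict with "frame" (480x640x3 uint8, red, green, blue), "camera_matrix" (3x3 intrinsics, pixels), "k1" (the pictures are not rectified: a ray, as slopes to the right and down, at radius r is drawn at 1 + k1 r^2 times it, then the intrinsics apply), "R" (3x3) and "t" (3): a world point X has camera coordinates R X + t. Camera axes: x right, y down, z forward; pixel columns grow to the right and rows downward; lengths in m; the calibration is good to about 2 mm. A picture is of the moment at which its call begins. There is no depth.
- bot.hand_in(): hands the job in; it is judged then, once.
Trained networks look in the newest picture that a camera, given by its name, has taken for a name from the list of things; names that differ only in an ending like _2 or _b are one class to them, and where a whole thing is asked for, a point or a joint stands for the part that bears it (a point fixed in the world has none). Each returns a list of dicts, best first, with "confidence" (0 to 1); they miss things now and then, are a little off and sometimes report something else, mostly with a low value. They report only what shows in the picture. A call takes as long as a camera call. They do not tell look-alikes from the thing itself.
- finder.recognise(camera, name): "at" ([x, y, z] in m, in world coordinates, good to about 4 mm: the middle of the surface that is visible of it).
- finder.outline_of(camera, name): "pixels" (480x640 bool, what is visible of it).
The state is a dict: "time_s": time; "joint_positions": joint angles; "qvel": joint speeds; "tau": joint torques, N m; "position": TCP position; "tcp_rot": TCP orientation; "force": force on the tool from outside, world axes, zero at the start; "moment": the same for the moment, N m; "opening": opening from 0.0 (shut) to 1.0 (fully open); "grasp_force": force on a finger pad.
Only numpy, scipy, OpenCV 4.12 (cv2) and the standard library are available. Lean on these libraries where they do the work, as an engineer would, in place of code of your own. Each camera call takes 0.05 s, during which the arm holds its last target. There are 200 camera calls.

## Working session

There is one attempt and no reset: what is moved stays moved. The work goes in short steps, Python scripts to look and compute and a tool call to move; the robot and the scene stay as the last step left them, time stands still between calls to the robot, and variables do not carry over. Pictures are saved under pics/ and viewed, at most 14 in all, crops included, and the job is handed in when it is done.

Besides the shell and the picture viewer there is one more tool, called after "Call:" as name([rows], argument=value, ...), one row to a line, values as JSON. play_rows: Moves the arm, as the interface text tells. Its arguments: {"type":"object","properties":{"motion":{"type":"array"},"fingers":{"type":"number"}},"required":["motion"]}

```bash
mkdir -p pics
cat > h.py <<'E'
from rig import bot, imaging, finder
import numpy as np, cv2
def cap(n,save=None):
    c=imaging.capture(n)
    if save: cv2.imwrite(f'pics/{save}.png',c['frame'][:,:,::-1])
    return c
def proj(c,X):
    p=c['R']@np.array(X)+c['t']; s=p[:2]/p[2]; s=s*(1+c['k1']*(s@s)); K=c['camera_matrix']
    return np.array([K[0,0]*s[0]+K[0,2],K[1,1]*s[1]+K[1,2]])
def back(c,uv,z):
    K=c['camera_matrix']; d=np.array([(uv[0]-K[0,2])/K[0,0],(uv[1]-K[1,2])/K[1,1]]); s=d.copy()
    for _ in range(20): s=d/(1+c['k1']*(s@s))
    r=c['R'].T@np.array([*s,1]); o=-c['R'].T@c['t']
    return o+r*(z-o[2])/r[2]
E
python3 - <<'E'
from h import *
np.set_printoptions(precision=3,suppress=True)
for n in ('top','side'):
    c=cap(n,n+'0'); print(n,-c['R'].T@c['t'])
    for k in ['spindle_red','spindle_blue','spindle_yellow','spindle_white','tag_red','tag_blue','tag_yellow','tag_white','drying_rack','carry_rack','varnish_tin','mallet','glue_bottle']:
        print(k,[(np.array(d['at']),round(d['confidence'],2),proj(c,d['at']).round()) for d in finder.recognise(n,k)])
s=bot.read_state();print(s['position'],s['tcp_rot'],s['time_s'])
E
```

```text
top [ 0.521 -0.061  0.888]
spindle_red [(array([ 0.561, -0.12 ,  0.14 ]), 0.51, array([362., 252.]))]
spindle_blue [(array([ 0.551, -0.177,  0.118]), 0.66, array([395., 259.]))]
spindle_yellow [(array([ 0.603, -0.394,  0.085]), 0.75, array([516., 232.])), (array([ 0.539, -0.247,  0.097]), 0.74, array([433., 267.])), (array([ 0.384, -0.223,  0.089]), 0.57, array([418., 357.]))]
spindle_white [(array([ 0.529, -0.306,  0.098]), 0.78, array([468., 274.]))]
tag_red [(array([ 0.516, -0.111,  0.034]), 0.64, array([352., 278.]))]
tag_blue [(array([ 0.503, -0.173,  0.031]), 0.52, array([385., 286.]))]
tag_yellow [(array([ 0.494, -0.242,  0.032]), 0.73, array([422., 292.]))]
tag_white [(array([ 0.474, -0.304,  0.031]), 0.72, array([456., 304.])), (array([ 0.492, -0.239,  0.032]), 0.21, array([421., 293.]))]
drying_rack [(array([ 0.529, -0.212,  0.027]), 0.73, array([406., 273.]))]
carry_rack [(array([0.56 , 0.186, 0.027]), 0.86, array([196., 252.])), (array([0.712, 0.195, 0.064]), 0.46, array([189., 168.]))]
varnish_tin []
mallet [(array([ 0.688, -0.263,  0.062]), 0.64, array([438., 186.])), (
[... 1197 characters left out ...]
9., 222.])), (array([ 0.491, -0.247,  0.034]), 0.41, array([383., 324.]))]
varnish_tin [(array([ 0.722, -0.016,  0.07 ]), 0.92, array([373., 206.])), (array([ 0.506, -0.229,  0.027]), 0.5, array([381., 318.])), (array([ 0.499, -0.182,  0.034]), 0.48, array([353., 301.]))]
mallet [(array([ 0.685, -0.251,  0.047]), 0.88, array([466., 269.])), (array([ 0.489, -0.245,  0.034]), 0.68, array([382., 324.]))]
glue_bottle [(array([0.708, 0.191, 0.051]), 0.87, array([301., 188.])), (array([ 0.521, -0.318,  0.11 ]), 0.65, array([449., 292.])), (array([ 0.503, -0.181,  0.035]), 0.55, array([355., 299.]))]
[ 0.228 -0.582  0.24 ] [[ 0.931  0.365  0.   ]
 [ 0.365 -0.931  0.   ]
 [ 0.     0.    -1.   ]] 1.4
```

View pics/top0.png

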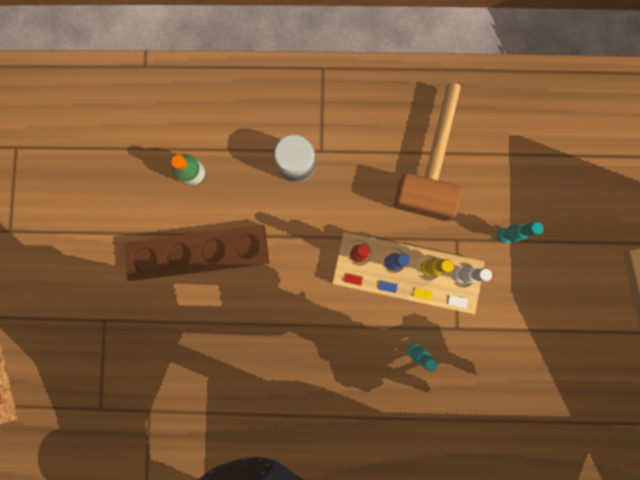

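View pics/side0.png

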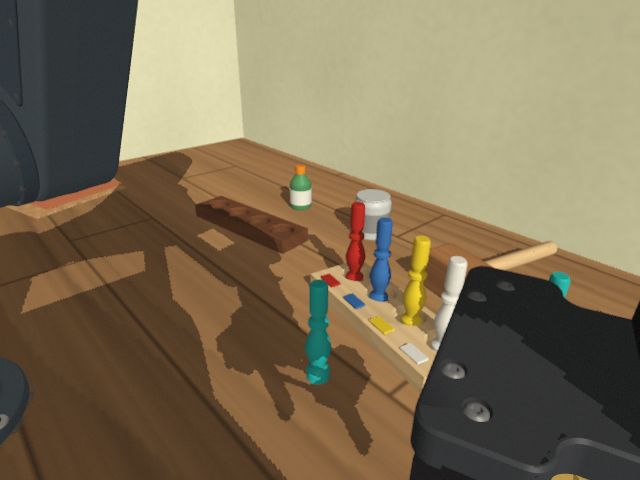

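The top picture shows these from left to right on the light rack: red (362,252), blue (398,261), yellow (440,267) and white (475,274). The empty dark rack is at (196,252). Three candidates for spindle_yellow are (516,232), (440,267) and (420,357). The outer two look teal and stand on the bench, while the middle one is yellow and stands in the rack, so it fits. I'll confirm that in a crop and refine the poses by fitting silhouettes.

```bash
cat > fit.py <<'E'
from h import *
from scipy.optimize import minimize
prof=[(0,15),(.012,15),(.03,11),(.048,16.5),(.066,11),(.083,12.5),(.088,12.5),(.102,11),(.136,11),(.14,8)]
A=np.linspace(0,2*np.pi,25)[:-1]
def hull(m,c,P):
    q=np.array([proj(c,p) for p in P],np.float32)
    cv2.fillConvexPoly(m,cv2.convexHull((q*16).round().astype(np.int32)),1,shift=4)
def spindle(c,x,y,z0=.012):
    m=np.zeros((480,640),np.uint8)
    R=[[(x+r/1e3*np.cos(a),y+r/1e3*np.sin(a),z0+z) for a in A] for z,r in prof]
    for a,b in zip(R,R[1:]): hull(m,c,a+b)
    return m
def box(c,x,y,th,dx,dy,h=.028):
    m=np.zeros((480,640),np.uint8); C,S=np.cos(th),np.sin(th)
    hull(m,c,[(x+C*a-S*b,y+S*a+C*b,z) for a in(-dx/2,dx/2) for b in(-dy/2,dy/2) for z in(0,h)]); return m
def fit(mask,f,p0,step):
    g=lambda m:cv2.GaussianBlur(m.astype(np.float32),(0,0),1.5)
    M=g(mask)
    cost=lambda p:float(((g(f(*p))-M)**2).sum())
    n=len(p0); s=np.vstack([p0]+[np.array(p0)+np.eye(n)[i]*step[i] for i in range(n)])
    r=minimize(cost,p0,method='Nelder-Mead',options=dict(initial_simplex=s,xatol=1e-4,fatol=.1))
    m=f(*r.x); return r.x,(m&mask).sum()/(m|mask).sum()
def near(n,k,c,uv):
    o=finder.outline_of(n,k)
    o=[np.uint8(d['pixels']) for d in o]
    return min(o,key=lambda m:np.hypot(*(np.argwhere(m).mean(0)[::-1]-uv))) if o else None
E
python3 - <<'E'
from fit import *
G={'red':(.561,-.125),'blue':(.548,-.187),'yellow':(.535,-.25),'white':(.524,-.312)}
for n in('top','side'):
    c=cap(n)
    if n=='top':
        cv2.imwrite('pics/crop.png',cv2.resize(c['frame'][200:400,330:570,::-1],None,fx=3,fy=3,interpolation=cv2.INTER_CUBIC))
    for k,g in G.items():
        m=near(n,'spindle_'+k,c,proj(c,(*g,.08)))
        if m is not None: print(n,k,*fit(m,lambda x,y:spindle(c,x,y),g,(.008,.008)))
    m=near(n,'carry_rack',c,proj(c,(.56,.186,.02)))
    print(n,'carry',*fit(m,lambda x,y,t:box(c,x,y,t,.074,.27),(.56,.186,.1),(.01,.01,.05)))
    m=near(n,'drying_rack',c,proj(c,(.53,-.22,.02)))
    m2=np.zeros_like(m); cv2.fillConvexPoly(m2,cv2.convexHull(np.argwhere(m)[:,::-1].astype(np.int32)),1)
    print(n,'dry',*fit(m2,lambda x,y,t:box(c,x,y,t,.1,.27),(.53,-.22,-.2),(.01,.01,.05)))
E
```

```text
top red [ 0.56358498 -0.12188445] 0.8571428571428571
top blue [ 0.55060559 -0.18493257] 0.8225
top yellow [ 0.54237805 -0.2545285 ] 0.8605577689243028
top white [ 0.52812771 -0.31714286] 0.9063545150501672
top carry [0.56011558 0.18782625 0.14539436] 0.9573663400378202
top dry [ 0.5306789  -0.21723537 -0.1889559 ] 0.9635479951397327
side red [ 0.57212012 -0.11280322] 0.8545586107091172
side blue [ 0.55921491 -0.17801384] 0.8359721342621913
side yellow [ 0.54436839 -0.25290581] 0.8412613575628006
side white [ 0.53985799 -0.30902437] 0.6029479502533395
side carry [0.56084276 0.19128828 0.14235975] 0.9789220114423366
side dry [ 0.53651535 -0.19279142 -0.24366144] 0.7935343117810393
```

View pics/crop.png

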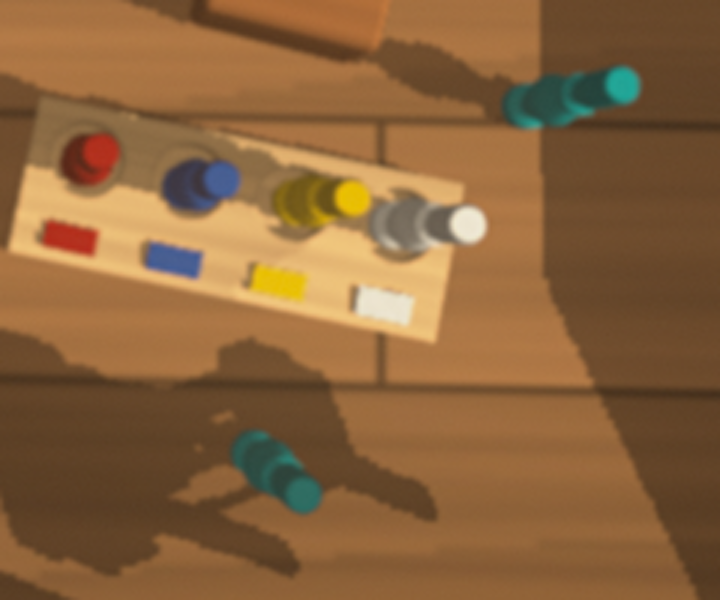

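The crop confirms it: only the middle candidate (crop 320,200) is yellow and stands in the rack. The other two, at (570,97) and (275,470), are teal. Starting order from the left is red, blue, yellow, white, so the targets from the right are red, blue, yellow, white. I'll move above red now.

Careful with the scale: shifts go in shares of 750 mm and turns go in shares of 360 degrees. That gives: 0.483 m / 0.75 = 0.644, -0.307 m / 0.75 = -0.4093, -57.8 degrees / 360 = -0.1606.

Call:
play_rows([
  [[0.644,-0.4093,0,0,0,-0.1606],[0.644,-0.4093,0,0,0,-0.1606],[0.644,-0.4093,0,0,0,-0.1606],[0.644,-0.4093,0,0,0,-0.1606],[0.644,-0.4093,0,0,0,-0.1606],[0.644,-0.4093,0,0,0,-0.1606],[0.644,-0.4093,0,0,0,-0.1606],[0.644,-0.4093,0,0,0,-0.1606]],
], fingers=0.087)

```text
time_s: 2.77
position: [0.4258, -0.311, 0.2398]
tcp_rot: [[0.19, 0.982, 0.0], [0.982, -0.19, -0.0], [-0.0, 0.001, -1.0]]
force: [1.3, -0.3, 0.1]
opening: 1.003
grasp_force: 0.0
```

```bash
cat > go.py <<'E'
# go.py x y z yaw(tool y axis angle, deg): shift and turn in tool axes to that TCP pose
from rig import bot
import numpy as np, sys
from scipy.spatial.transform import Rotation as Ro
x,y,z,a=map(float,sys.argv[1:5]); s=bot.read_state(); R=np.array(s['tcp_rot'])
a=np.radians(a); Y=np.array([np.cos(a),np.sin(a),0]); Z=np.array([0,0,-1]); T=np.c_[np.cross(Y,Z),Y,Z]
print(np.round(R.T@(np.array([x,y,z])-s['position']),4),Ro.from_matrix(R.T@T).as_rotvec(degrees=True).round(1),
 np.round(s['position'],4),s['time_s'],np.round(s['joint_positions'],0),s['opening'],s['grasp_force'],np.round(s['force'],1))
E
python3 go.py .566 -.120 .24 -10.8
```

```text
[ 2.141e-01  1.014e-01 -2.000e-04] [ 0.   0.  -0.2] [ 0.4258 -0.311   0.2398] 2.7667 [-48.  23.  96.   0.  61. -37.] 1.0033941134960174 0.0 [ 1.3 -0.3  0.1]
```

Scaled: 0.214 m / 0.75 = 0.2853, 0.101 m / 0.75 = 0.1347.

Call:
play_rows([
  [[0.2853,0.1347,0,0,0,0],[0.2853,0.1347,0,0,0,0],[0.2853,0.1347,0,0,0,0],[0.2853,0.1347,0,0,0,0],[0.2853,0.1347,0,0,0,0],[0.2853,0.1347,0,0,0,0],[0.2853,0.1347,0,0,0,0],[0.2853,0.1347,0,0,0,0]],
])

```text
time_s: 3.43
position: [0.5664, -0.121, 0.2395]
tcp_rot: [[0.192, 0.981, 0.0], [0.981, -0.192, -0.0], [-0.0, 0.0, -1.0]]
force: [-0.3, 0.4, 0.2]
opening: 0.996
grasp_force: 0.0
```

```bash
python3 - <<'E'
from fit import *
c=cap('wrist','w1')
print(-c['R'].T@c['t'])
print(proj(c,(.566,-.12,.152)),proj(c,(.566,-.12,.012)), proj(c,(.553,-.183,.152)))
print([(d['at'],d['confidence'],proj(c,d['at'])) for d in finder.recognise('wrist','spindle_red')])
E
python3 go.py .566 -.120 .129 -10.8
```

```text
[ 0.58181255 -0.0475348   0.38381014]
[313.95394502 248.17342579] [314.8690858  203.26089555] [313.18650877 340.99697057]
[([0.5681, -0.11, 0.1276], 0.84, array([314.35982545, 222.28717977])), ([0.5003, -0.1701, 0.0334], 0.17, array([256.72557628, 272.25966639]))]
[0.0031 0.0002 0.1104] [-0.   0.  -0.5] [ 0.5653 -0.1229  0.2394] 3.5333 [-23.  27.  89.  -0.  64. -12.] 0.9971437491487533 0.0 [ 1.1 -0.6 -0.3]
```

View pics/w1.png

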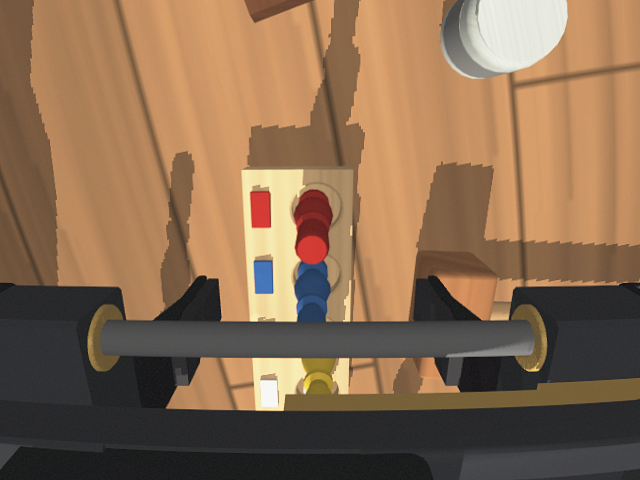

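The wrist view shows the red spindle's top at (313,248), against a prediction of (314,248), so the fit holds. I'll descend and grip.

Scaled: 0.11 m / 0.75 = 0.1467, 0.08 m / 0.75 = 0.1067.

Call:
play_rows([
  [[0.0013,0,0.0533,0,0,0],[0.0013,0,0.1067,0,0,0],[0.0013,0,0.1467,0,0,0],[0.0013,0,0.1467,0,0,0]],
])

```text
time_s: 3.87
position: [0.5608, -0.1215, 0.1239]
tcp_rot: [[0.198, 0.98, -0.012], [0.98, -0.198, 0.005], [0.002, -0.013, -1.0]]
force: [-0.4, 0.1, -0.6]
opening: 1.0
grasp_force: 0.0
```

Call:
play_rows([
  [[0,0,0,0,0,0],[0,0,0,0,0,0],[0,0,0,0,0,0],[0,0,0,0,0,0],[0,0,0,0,0,0],[0,0,0,0,0,0],[0,0,0,0,0,0],[0,0,0,0,0,0]],
], fingers=0.0)

```text
time_s: 4.53
position: [0.5661, -0.1215, 0.13]
tcp_rot: [[0.196, 0.981, 0.001], [0.981, -0.196, -0.0], [-0.0, 0.001, -1.0]]
force: [-0.2, -0.6, -0.0]
opening: 0.482
grasp_force: 0.0
```

```bash
python3 go.py .566 -.120 .282 -10.8
```

```text
[ 0.0014 -0.0003 -0.152 ] [ 0.   0.  -0.5] [ 0.5661 -0.1215  0.13  ] 4.5333 [-23.  35.  94.  -0.  51. -12.] 0.48237204838460673 0.0 [-0.2 -0.6 -0. ]
```

Call:
play_rows([
  [[0,0,0,0,0,0],[0,0,0,0,0,0],[0,0,0,0,0,0],[0,0,0,0,0,0],[0,0,0,0,0,0],[0,0,0,0,0,0],[0,0,0,0,0,0]],
])

```text
time_s: 5.12
position: [0.5659, -0.1215, 0.1294]
tcp_rot: [[0.196, 0.981, -0.0], [0.981, -0.196, 0.0], [0.0, -0.0, -1.0]]
force: [0.1, -0.1, -1.2]
opening: 0.24
grasp_force: 30.0
```

Scaled: -0.155 m / 0.75 = -0.2067, -0.148 m / 0.75 = -0.1973.

Call:
play_rows([
  [[0,0,-0.0133,0,0,0],[0,0,-0.04,0,0,0],[0,0,-0.0733,0,0,0],[0,0,-0.1067,0,0,0],[0,0,-0.14,0,0,0],[0,0,-0.1733,0,0,0],[0,0,-0.1973,0,0,0],[0,0,-0.2067,0,0,0]],
])

```text
time_s: 5.78
position: [0.5674, -0.1221, 0.2887]
tcp_rot: [[0.196, 0.981, 0.006], [0.981, -0.196, -0.003], [-0.001, 0.007, -1.0]]
force: [0.3, -0.3, -1.0]
opening: 0.246
grasp_force: 30.0
```

```bash
python3 go.py .575 .091 .284 8.3
```

```text
[ 0.2104 -0.0342  0.0041] [  0.4   0.1 -19.6] [ 0.5674 -0.1221  0.2887] 5.7833 [-23.  24.  86.   0.  70. -12.] 0.24622631024696037 29.96531032025814 [ 0.3 -0.3 -1. ]
```

Scaled: 0.21 m / 0.75 = 0.28, -0.007 m / 0.75 = -0.0093, -19.6 degrees / 360 = -0.0544.

Call:
play_rows([
  [[0.02,-0.0027,0,0,0,-0.0056],[0.06,-0.0093,0,0,0,-0.0111],[0.1067,-0.016,0,0,0,-0.0222],[0.1533,-0.024,0,0,0,-0.0333],[0.2,-0.0307,0,0,0,-0.0444],[0.24,-0.0373,0,0,0,-0.05],[0.2667,-0.0427,0,0,0,-0.0544],[0.28,-0.044,0,0,0,-0.0544]],
])

```text
time_s: 6.45
position: [0.5736, 0.0938, 0.284]
tcp_rot: [[-0.148, 0.989, -0.002], [0.989, 0.148, 0.001], [0.001, -0.002, -1.0]]
force: [0.5, -0.6, 0.4]
opening: 0.244
grasp_force: 30.0
```

Call:
play_rows([
  [[0,0,0,0,0,0],[0,0,0,0,0,0]],
])

```text
time_s: 6.62
position: [0.5746, 0.0905, 0.2843]
tcp_rot: [[-0.145, 0.989, -0.001], [0.989, 0.145, -0.001], [-0.001, -0.001, -1.0]]
force: [-0.4, -0.3, -1.0]
opening: 0.241
grasp_force: 30.0
```

```bash
cat > look.py <<'E'
import sys
from fit import *
k,z0,x,y=sys.argv[1],*map(float,sys.argv[2:5])
for n in('top','side'):
    c=cap(n); m=near(n,'spindle_'+k,c,proj(c,(x,y,z0+.07)))
    if m is not None: print(n,*fit(m,lambda a,b:spindle(c,a,b,z0),(x,y),(.008,.008)))
c=cap('wrist',sys.argv[5])
P=[(x,y)] if len(sys.argv)<8 else [tuple(map(float,sys.argv[6:8]))]
for p in P: print('pocket px',proj(c,(*p,.028)), 'floor', proj(c,(*p,.012)), 'foot',proj(c,(x,y,z0)))
E
python3 look.py red .165 .575 .091 w2; python3 go.py .575 .091 .284 8.3
```

```text
top [0.57263426 0.07088205] 0.2026431718061674
side [0.58121973 0.09864258] 0.7556634304207119
pocket px [316.19235104 196.6432059 ] floor [316.20741532 193.92110068] foot [315.99431506 232.53511062]
[0.0015 0.0004 0.0005] [-0.   0.  -0.1] [0.5749 0.0894 0.2845] 6.8667 [ -2.  24.  85.  -0.  71. -10.] 0.24511904718158933 29.9652480147779 [-0.1 -0.5 -0.9]
```

View pics/w2.png

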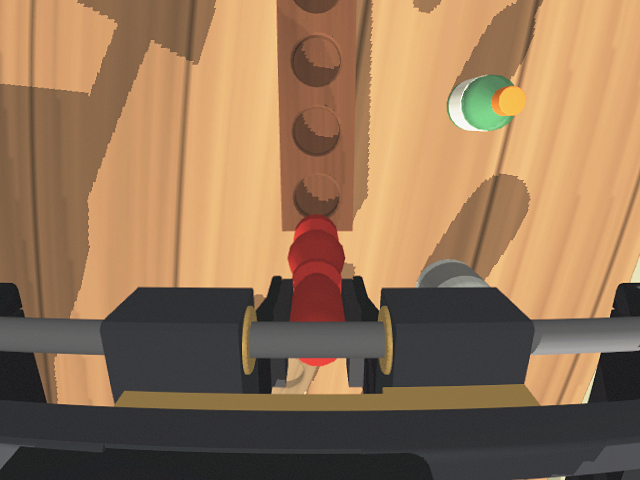

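The pocket shows at (316,195), against a prediction of (316,197), so the spindle is aligned. I'll lower it and release.

Scaled: 0.1545 m / 0.75 = 0.206, 0.145 m / 0.75 = 0.1933.

Call:
play_rows([
  [[0,0,0.0133,0,0,0],[0,0,0.0467,0,0,0],[0,0,0.08,0,0,0],[0,0,0.1133,0,0,0],[0,0,0.1467,0,0,0],[0,0,0.1733,0,0,0],[0,0,0.1933,0,0,0],[0,0,0.206,0,0,0]],
])

```text
time_s: 7.53
position: [0.5734, 0.0902, 0.1281]
tcp_rot: [[-0.144, 0.99, -0.004], [0.99, 0.144, -0.0], [0.0, -0.004, -1.0]]
force: [-7.6, -1.1, 46.3]
opening: 0.244
grasp_force: 30.0
```

Call:
play_rows([
  [[0,0,0,0,0,0],[0,0,0,0,0,0],[0,0,0,0,0,0]],
])

```text
time_s: 7.78
position: [0.5749, 0.0905, 0.13]
tcp_rot: [[-0.144, 0.99, 0.0], [0.99, 0.144, -0.0], [-0.0, 0.0, -1.0]]
force: [0.4, 0.2, -0.8]
opening: 0.248
grasp_force: 30.0
```

Call:
play_rows([
  [[0,0,0,0,0,0],[0,0,0,0,0,0],[0,0,0,0,0,0],[0,0,0,0,0,0],[0,0,0,0,0,0],[0,0,0,0,0,0],[0,0,0,0,0,0],[0,0,0,0,0,0]],
], fingers=0.07)

```text
time_s: 8.45
position: [0.5747, 0.0909, 0.1301]
tcp_rot: [[-0.145, 0.989, 0.0], [0.989, 0.145, 0.0], [0.0, 0.0, -1.0]]
force: [1.1, -0.3, -1.0]
opening: 0.753
grasp_force: 0.0
```

Scaled: -0.11 m / 0.75 = -0.1467, -0.1 m / 0.75 = -0.1333.

Call:
play_rows([
  [[0,0,-0.0133,0,0,0],[0,0,-0.04,0,0,0],[0,0,-0.0733,0,0,0],[0,0,-0.1067,0,0,0],[0,0,-0.1333,0,0,0],[0,0,-0.1467,0,0,0]],
])

```text
time_s: 8.95
position: [0.5762, 0.0909, 0.2437]
tcp_rot: [[-0.145, 0.989, 0.006], [0.989, 0.145, -0.0], [-0.001, 0.006, -1.0]]
force: [0.6, -0.3, 0.5]
opening: 0.804
grasp_force: 0.0
```

```bash
python3 look.py red .012 .575 .091 w3; python3 go.py .553 -.184 .24 -10.8
```

```text
top [0.57341699 0.08667334] 0.6467889908256881
side [0.58042292 0.09891333] 0.832146490335707
pocket px [316.89512998 207.39075247] floor [316.89609    203.92948324] foot [316.89609    203.92948324]
[-0.269  -0.0602 -0.0011] [-0.2 -0.  19.1] [0.5737 0.0908 0.2389] 9.2 [ -2.  27.  89.   0.  65. -10.] 0.8064512488886139 0.0 [-0.7  0.3 -0.9]
```

Scaled: -0.268 m / 0.75 = -0.3573, -0.25 m / 0.75 = -0.3333, 19.1 degrees / 360 = 0.0531.

Call:
play_rows([
  [[-0.0267,-0.0067,0,0,0,0.0056],[-0.0733,-0.0173,0,0,0,0.0139],[-0.1267,-0.0293,0,0,0,0.0222],[-0.18,-0.0413,0,0,0,0.0306],[-0.2333,-0.0533,0,0,0,0.0389],[-0.2867,-0.0653,0,0,0,0.0472],[-0.3333,-0.076,0,0,0,0.0531],[-0.3573,-0.0813,0,0,0,0.0531]],
])

```text
time_s: 9.87
position: [0.552, -0.1873, 0.2382]
tcp_rot: [[0.192, 0.981, -0.003], [0.981, -0.192, -0.0], [-0.001, -0.003, -1.0]]
force: [0.7, -0.4, 0.7]
opening: 0.807
grasp_force: 0.0
```

Call:
play_rows([
  [[0,0,0,0,0,0],[0,0,0,0,0,0]],
])

```text
time_s: 10.03
position: [0.5521, -0.1837, 0.2382]
tcp_rot: [[0.19, 0.982, -0.003], [0.982, -0.19, 0.002], [0.002, -0.003, -1.0]]
force: [0.4, 0.5, -0.1]
opening: 0.806
grasp_force: 0.0
```

```bash
python3 - <<'E'
from fit import *
c=cap('wrist','w4'); K='blue'
d=finder.recognise('wrist','spindle_'+K); m=near('wrist','spindle_'+K,c,proj(c,(.553,-.184,.08)))
print(proj(c,(.553,-.184,.152)),fit(m,lambda x,y:spindle(c,x,y),(.553,-.184),(.005,.005)))
c=cap('side','s4')
E
python3 go.py .553 -.184 .13 -10.8
```

```text
[316.9965386  250.73516584] (array([ 0.55060595, -0.18482741]), np.float64(0.9350701402805611))
[-0.0026  0.0008  0.1094] [-0.1 -0.1  0.1] [ 0.5528 -0.1814  0.2394] 10.2333 [-29.  27.  88.   0.  65. -19.] 0.8068691364897527 0.0 [0.6 0.5 0.7]
```

View pics/w4.png

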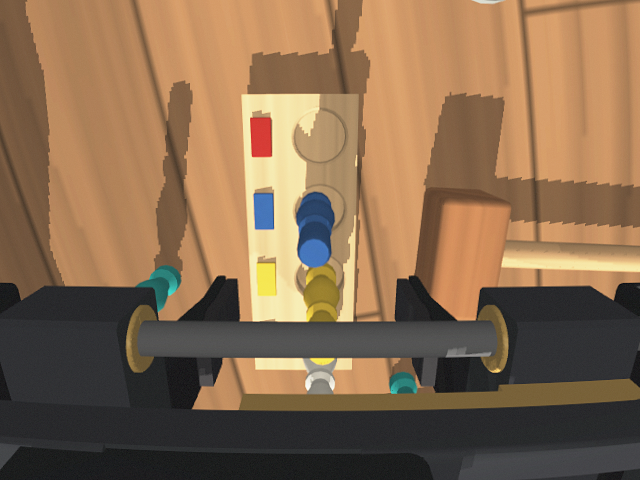

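View pics/s4.png

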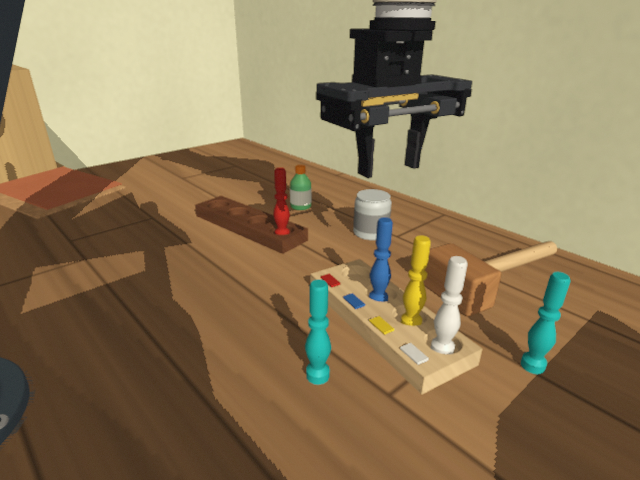

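Red stands upright in the rightmost pocket (side view 283,200). The blue top is at (314,250), as predicted, with an offset of about 2 mm. I'll grip blue.

Scaled: 0.11 m / 0.75 = 0.1467, -0.002 m / 0.75 = -0.0027.

Call:
play_rows([
  [[-0.0013,-0.0027,0.0267,0,0,0],[-0.0013,-0.0027,0.0667,0,0,0],[-0.0013,-0.0027,0.1067,0,0,0],[-0.0013,-0.0027,0.1333,0,0,0],[-0.0013,-0.0027,0.1467,0,0,0],[-0.0013,-0.0027,0.1467,0,0,0]],
])

```text
time_s: 10.73
position: [0.5496, -0.1818, 0.1278]
tcp_rot: [[0.186, 0.983, -0.005], [0.983, -0.185, 0.003], [0.002, -0.005, -1.0]]
force: [0.2, 0.2, 0.5]
opening: 0.802
grasp_force: 0.0
```

Call:
play_rows([
  [[0,0,0,0,0,0],[0,0,0,0,0,0],[0,0,0,0,0,0],[0,0,0,0,0,0],[0,0,0,0,0,0],[0,0,0,0,0,0],[0,0,0,0,0,0],[0,0,0,0,0,0]],
], fingers=0.0)

```text
time_s: 11.4
position: [0.551, -0.1839, 0.1302]
tcp_rot: [[0.187, 0.982, 0.0], [0.982, -0.187, -0.0], [-0.0, 0.0, -1.0]]
force: [0.3, -0.4, 0.4]
opening: 0.285
grasp_force: 0.0
```

Call:
play_rows([
  [[0,0,0,0,0,0],[0,0,0,0,0,0],[0,0,0,0,0,0],[0,0,0,0,0,0]],
])

```text
time_s: 11.73
position: [0.5509, -0.1838, 0.1301]
tcp_rot: [[0.187, 0.982, -0.0], [0.982, -0.187, -0.0], [-0.0, -0.0, -1.0]]
force: [0.1, 0.2, 1.7]
opening: 0.239
grasp_force: 30.0
```

```bash
python3 go.py .565 .156 .13 8.3
```

```text
[ 3.364e-01 -4.980e-02  1.000e-04] [ -0.    0.  -19.1] [ 0.5509 -0.1838  0.1301] 11.7333 [-29.  35.  94.  -0.  51. -19.] 0.23921542716987035 29.991121902130544 [0.1 0.2 1.7]
```

Scaled: -0.165 m / 0.75 = -0.22, -0.155 m / 0.75 = -0.2067.

Call:
play_rows([
  [[0,0,-0.0133,0,0,0],[0,0,-0.04,0,0,0],[0,0,-0.0733,0,0,0],[0,0,-0.1067,0,0,0],[0,0,-0.1467,0,0,0],[0,0,-0.18,0,0,0],[0,0,-0.2067,0,0,0],[0,0,-0.22,0,0,0]],
])

```text
time_s: 12.4
position: [0.552, -0.1842, 0.2987]
tcp_rot: [[0.187, 0.982, 0.005], [0.982, -0.187, -0.003], [-0.002, 0.005, -1.0]]
force: [0.4, -0.1, -0.9]
opening: 0.247
grasp_force: 30.0
```

Scaled: 0.245 m / 0.75 = 0.3267, -0.002 m / 0.75 = -0.0027, -19.1 degrees / 360 = -0.0531.

Call:
play_rows([
  [[0.02,-0.0027,0,0,0,-0.0028],[0.0533,-0.008,0,0,0,-0.0083],[0.0933,-0.0133,0,0,0,-0.0167],[0.14,-0.02,0,0,0,-0.025],[0.1867,-0.028,0,0,0,-0.0333],[0.2333,-0.0347,0,0,0,-0.0417],[0.28,-0.0413,0,0,0,-0.0472],[0.3267,-0.048,0,0,0,-0.0531]],
])

```text
time_s: 13.07
position: [0.5597, 0.0664, 0.2933]
tcp_rot: [[-0.147, 0.989, -0.004], [0.989, 0.147, 0.001], [0.001, -0.004, -1.0]]
force: [0.4, -0.6, -0.3]
opening: 0.251
grasp_force: 30.0
```

```bash
python3 go.py .565 .156 .295 8.3
```

```text
[ 0.0879  0.0184 -0.0016] [-0.2 -0.1  0.2] [0.5597 0.0664 0.2933] 13.0667 [ -5.  22.  87.   0.  71. -13.] 0.2514507926690755 29.99108713120222 [ 0.4 -0.6 -0.3]
```

Scaled: 0.091 m / 0.75 = 0.1213, 0.087 m / 0.75 = 0.116.

Call:
play_rows([
  [[0.04,0.008,0,0,0,0],[0.0733,0.0133,0,0,0,0],[0.1,0.0187,0,0,0,0],[0.116,0.0227,0,0,0,0],[0.1213,0.0227,0,0,0,0],[0.1213,0.0227,0,0,0,0],[0.1213,0.0227,0,0,0,0]],
])

```text
time_s: 13.65
position: [0.5647, 0.1556, 0.2944]
tcp_rot: [[-0.145, 0.989, -0.001], [0.989, 0.145, -0.001], [-0.001, -0.002, -1.0]]
force: [-0.1, -0.7, -0.7]
opening: 0.242
grasp_force: 30.0
```

```bash
python3 look.py blue .177 .565 .156 w5; python3 go.py .565 .156 .13 8.3
```

```text
top [0.56471094 0.14644922] 0.5232300884955752
side [10.81995215  2.1158877 ] 0.0
pocket px [315.73857203 195.38455449] floor [315.76794728 192.77493696] foot [315.30625471 233.90149797]
[ 1.000e-03 -1.000e-04  1.651e-01] [-0.   0.  -0.1] [0.5653 0.1551 0.2951] 13.9 [ 4. 24. 84. -0. 72. -4.] 0.2458995120619418 29.99233835376799 [ 0.4  0.6 -1. ]
```

View pics/w5.png

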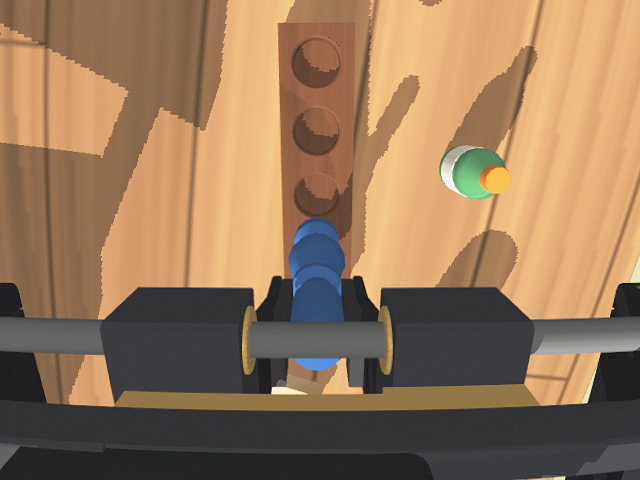

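The second pocket from the right is at (316,195), as predicted, and the foot is aligned at about u=317. I'll lower with a gentle end.

Call:
play_rows([
  [[0,0,0.02,0,0,0],[0,0,0.06,0,0,0],[0,0,0.1,0,0,0],[0,0,0.14,0,0,0],[0,0,0.1733,0,0,0],[0,0,0.1933,0,0,0],[0,0,0.2027,0,0,0],[0,0,0.2067,0,0,0]],
])

```text
time_s: 14.57
position: [0.5647, 0.1555, 0.1389]
tcp_rot: [[-0.144, 0.99, -0.002], [0.99, 0.144, -0.0], [0.0, -0.002, -1.0]]
force: [0.5, -0.4, -0.4]
opening: 0.244
grasp_force: 30.0
```

Call:
play_rows([
  [[0,0,0.0027,0,0,0],[0,0,0.0053,0,0,0],[0,0,0.008,0,0,0],[0,0,0.0107,0,0,0],[0,0,0.0127,0,0,0],[0,0,0.0127,0,0,0]],
])

```text
time_s: 15.07
position: [0.5651, 0.1562, 0.1307]
tcp_rot: [[-0.145, 0.989, 0.0], [0.989, 0.145, 0.0], [-0.0, 0.0, -1.0]]
force: [-1.0, 0.1, 0.4]
opening: 0.239
grasp_force: 30.0
```

Call:
play_rows([
  [[0,0,0,0,0,0],[0,0,0,0,0,0],[0,0,0,0,0,0],[0,0,0,0,0,0],[0,0,0,0,0,0],[0,0,0,0,0,0],[0,0,0,0,0,0],[0,0,0,0,0,0]],
], fingers=0.07)

```text
time_s: 15.73
position: [0.5651, 0.1562, 0.1306]
tcp_rot: [[-0.145, 0.989, 0.0], [0.989, 0.145, 0.0], [0.0, 0.0, -1.0]]
force: [0.1, 0.6, 0.1]
opening: 0.755
grasp_force: 0.0
```

Scaled: -0.11 m / 0.75 = -0.1467, -0.1 m / 0.75 = -0.1333.

Call:
play_rows([
  [[0,0,-0.0133,0,0,0],[0,0,-0.04,0,0,0],[0,0,-0.0733,0,0,0],[0,0,-0.1067,0,0,0],[0,0,-0.1333,0,0,0],[0,0,-0.1467,0,0,0]],
])

```text
time_s: 16.23
position: [0.5666, 0.1563, 0.2443]
tcp_rot: [[-0.145, 0.989, 0.006], [0.989, 0.145, 0.001], [-0.0, 0.006, -1.0]]
force: [0.4, 0.0, -0.3]
opening: 0.8
grasp_force: 0.0
```

```bash
python3 go.py .542 -.254 .24 -10.8
```

```text
[-0.4025 -0.0837  0.0039] [ 0.3 -0.  19.1] [0.5666 0.1563 0.2443] 16.2333 [ 5. 27. 88.  0. 65. -4.] 0.800420910857204 0.0 [ 0.4  0.  -0.3]
```

Scaled: -0.295 m / 0.75 = -0.3933, -0.255 m / 0.75 = -0.34, 19.1 degrees / 360 = 0.0531.

Call:
play_rows([
  [[-0.0267,-0.0053,0,0,0,0.0056],[-0.0733,-0.0147,0,0,0,0.0139],[-0.1267,-0.0253,0,0,0,0.0222],[-0.18,-0.0373,0,0,0,0.0306],[-0.2333,-0.048,0,0,0,0.0389],[-0.2867,-0.0587,0,0,0,0.0472],[-0.34,-0.0693,0,0,0,0.0531],[-0.3933,-0.08,0,0,0,0.0531]],
])

```text
time_s: 16.9
position: [0.5477, -0.1462, 0.2406]
tcp_rot: [[0.188, 0.982, -0.0], [0.982, -0.188, 0.0], [0.0, -0.0, -1.0]]
force: [0.4, 0.5, -1.1]
opening: 0.804
grasp_force: 0.0
```

```bash
python3 - <<'E'
import numpy as np
a=np.radians(8.3);X=np.array([-np.sin(a),np.cos(a)]);Y=np.array([np.cos(a),np.sin(a)])
p=np.array([.5651,.1562])-.295*X-.06*Y
a=np.radians(-10.8);X=np.array([-np.sin(a),np.cos(a)]);Y=np.array([np.cos(a),np.sin(a)])
d=np.array([.542,-.254])-p;print(p,X@d,Y@d)
E
python3 go.py .542 -.254 .24 -10.8
```

```text
[ 0.54831353 -0.14437148] -0.1088697355906205 0.014340634281847741
[-0.107   0.0148  0.0005] [-0.  -0.  -0.1] [ 0.5477 -0.1462  0.2406] 16.9 [-26.  26.  90.   0.  64. -15.] 0.8036231709009204 0.0 [ 0.4  0.5 -1.1]
```

Scaled: -0.109 m / 0.75 = -0.1453, -0.103 m / 0.75 = -0.1373.

Call:
play_rows([
  [[-0.0467,0.0067,0,0,0,0],[-0.0867,0.012,0,0,0,0],[-0.12,0.016,0,0,0,0],[-0.1373,0.0187,0,0,0,0],[-0.1453,0.0187,0,0,0,0],[-0.1453,0.0187,0,0,0,0],[-0.1453,0.0187,0,0,0,0]],
])

```text
time_s: 17.48
position: [0.5415, -0.2528, 0.2403]
tcp_rot: [[0.187, 0.982, -0.001], [0.982, -0.187, 0.002], [0.001, -0.001, -1.0]]
force: [0.3, 0.5, 0.5]
opening: 0.804
grasp_force: 0.0
```

```bash
cat > wfit.py <<'E'
import sys
from fit import *
K=sys.argv[1];x,y=map(float,sys.argv[2:4])
c=cap('wrist','w_'+K); m=near('wrist','spindle_'+K,c,proj(c,(x,y,.08)))
print(proj(c,(x,y,.152)),fit(m,lambda a,b:spindle(c,a,b),(x,y),(.005,.005)))
E
python3 wfit.py yellow .542 -.254; python3 go.py .542 -.254 .13 -10.8
```

```text
[316.31752052 251.13422221] (array([ 0.54227786, -0.25472612]), np.float64(0.9102355808285947))
[-0.0018  0.0007  0.1105] [-0.  -0.1  0.1] [ 0.5417 -0.2522  0.2405] 17.5833 [-36.  28.  86.   0.  66. -25.] 0.8067331079437681 0.0 [-0.1  0.8  0.8]
```

View pics/w_yellow.png

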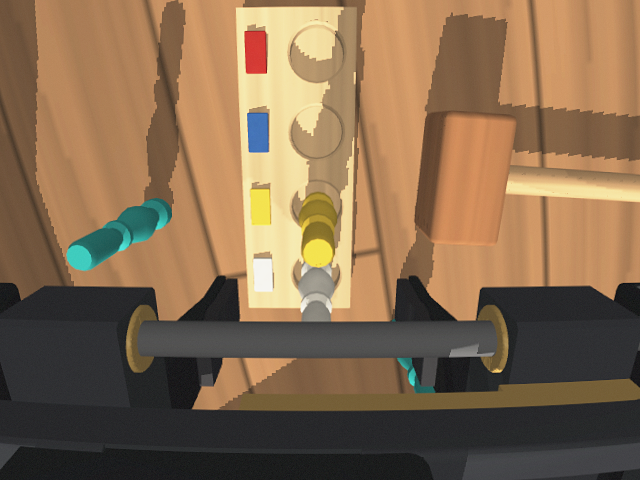

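The yellow spindle's top is at (318,250), next to its yellow tag and centred under the gripper. The teal look-alike at (120,230) is off to the side. I'll grip yellow.

Scaled: 0.11 m / 0.75 = 0.1467, 0.1 m / 0.75 = 0.1333.

Call:
play_rows([
  [[-0.0013,0.0013,0.0267,0,0,0],[-0.0013,0.0013,0.0667,0,0,0],[-0.0013,0.0013,0.1067,0,0,0],[-0.0013,0.0013,0.1333,0,0,0],[-0.0013,0.0013,0.1467,0,0,0],[-0.0013,0.0013,0.1467,0,0,0]],
])

```text
time_s: 18.08
position: [0.5414, -0.2531, 0.1283]
tcp_rot: [[0.186, 0.983, -0.004], [0.983, -0.186, 0.003], [0.002, -0.005, -1.0]]
force: [0.3, 0.8, -0.3]
opening: 0.803
grasp_force: 0.0
```

Call:
play_rows([
  [[0,0,0,0,0,0],[0,0,0,0,0,0],[0,0,0,0,0,0],[0,0,0,0,0,0],[0,0,0,0,0,0],[0,0,0,0,0,0],[0,0,0,0,0,0],[0,0,0,0,0,0]],
], fingers=0.0)

```text
time_s: 18.75
position: [0.5425, -0.2554, 0.1307]
tcp_rot: [[0.187, 0.982, 0.0], [0.982, -0.187, -0.0], [-0.0, 0.0, -1.0]]
force: [-0.1, 0.4, 0.0]
opening: 0.283
grasp_force: 0.0
```

Call:
play_rows([
  [[0,0,0,0,0,0],[0,0,0,0,0,0],[0,0,0,0,0,0],[0,0,0,0,0,0]],
])

```text
time_s: 19.08
position: [0.5425, -0.2553, 0.1306]
tcp_rot: [[0.187, 0.982, -0.0], [0.982, -0.187, -0.0], [-0.0, -0.0, -1.0]]
force: [0.5, -0.1, 1.6]
opening: 0.247
grasp_force: 30.0
```

Scaled: -0.165 m / 0.75 = -0.22, -0.155 m / 0.75 = -0.2067.

Call:
play_rows([
  [[0,0,-0.0133,0,0,0],[0,0,-0.04,0,0,0],[0,0,-0.0733,0,0,0],[0,0,-0.1067,0,0,0],[0,0,-0.1467,0,0,0],[0,0,-0.18,0,0,0],[0,0,-0.2067,0,0,0],[0,0,-0.22,0,0,0]],
])

```text
time_s: 19.75
position: [0.5436, -0.2559, 0.2994]
tcp_rot: [[0.187, 0.982, 0.005], [0.982, -0.187, -0.003], [-0.002, 0.005, -1.0]]
force: [1.0, -0.3, -0.3]
opening: 0.247
grasp_force: 30.0
```

```bash
python3 go.py .556 .222 .295 8.3
```

```text
[ 0.4718 -0.0772  0.0028] [  0.3   0.2 -19.1] [ 0.5436 -0.2559  0.2994] 19.75 [-36.  25.  82.   0.  73. -25.] 0.24715727913784327 29.990440299734473 [ 1.  -0.3 -0.3]
```

Scaled: 0.27 m / 0.75 = 0.36, -0.044 m / 0.75 = -0.0587, -19.1 degrees / 360 = -0.0531.

Call:
play_rows([
  [[0.02,-0.0027,0,0,0,-0.0028],[0.06,-0.0093,0,0,0,-0.0083],[0.1067,-0.0173,0,0,0,-0.0167],[0.1573,-0.0253,0,0,0,-0.025],[0.208,-0.0333,0,0,0,-0.0333],[0.2587,-0.0427,0,0,0,-0.0417],[0.3093,-0.0507,0,0,0,-0.0472],[0.36,-0.0587,0,0,0,-0.0531]],
])

```text
time_s: 20.42
position: [0.5478, 0.0213, 0.2938]
tcp_rot: [[-0.147, 0.989, -0.004], [0.989, 0.147, 0.001], [0.002, -0.004, -1.0]]
force: [0.6, 0.4, -1.5]
opening: 0.243
grasp_force: 30.0
```

Scaled: 0.201 m / 0.75 = 0.268, 0.198 m / 0.75 = 0.264.

Call:
play_rows([
  [[0.048,0.008,0,0,0,0],[0.096,0.0173,0,0,0,0],[0.144,0.0253,0,0,0,0],[0.1867,0.0333,0,0,0,0],[0.224,0.04,0,0,0,0],[0.2507,0.0453,0,0,0,0],[0.264,0.048,0,0,0,0],[0.268,0.048,0,0,0,0]],
])

```text
time_s: 21.08
position: [0.5549, 0.2244, 0.2939]
tcp_rot: [[-0.148, 0.989, -0.003], [0.989, 0.148, -0.0], [0.0, -0.003, -1.0]]
force: [-0.1, -0.1, -0.9]
opening: 0.247
grasp_force: 30.0
```

Call:
play_rows([
  [[0,0,0,0,0,0],[0,0,0,0,0,0]],
])

```text
time_s: 21.25
position: [0.5558, 0.2214, 0.2949]
tcp_rot: [[-0.144, 0.99, -0.002], [0.99, 0.144, -0.001], [-0.001, -0.002, -1.0]]
force: [0.3, 0.5, -0.2]
opening: 0.24
grasp_force: 30.0
```

```bash
python3 look.py yellow .177 .556 .222 w6; python3 go.py .556 .222 .13 8.3
```

```text
top [0.55595447 0.21758356] 0.6799628942486086
side [0.55925594 0.22542227] 0.706630336058129
pocket px [315.4066825  195.31858197] floor [315.44768009 192.7147449 ] foot [314.80367588 233.72257269]
[ 0.001  -0.0005  0.1657] [ 0.   0.  -0.1] [0.5566 0.2211 0.2957] 21.5 [11. 25. 82. -0. 73.  3.] 0.24342454941619063 29.990567844361067 [-0.  -0.1 -1.2]
```

View pics/w6.png

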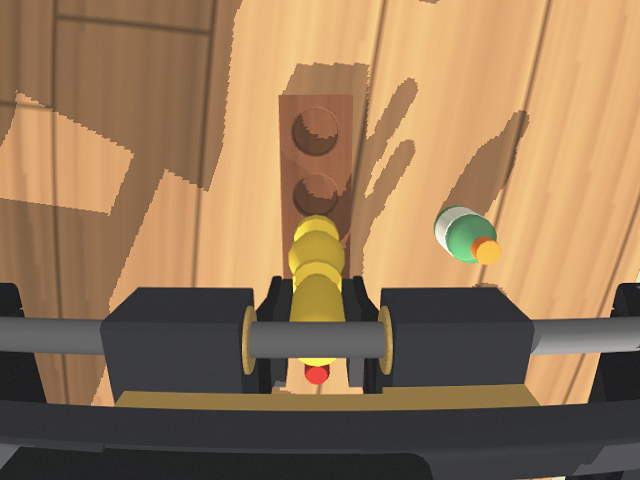

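The pocket is at (316,194), as predicted, so I'll lower yellow.

Scaled: 0.155 m / 0.75 = 0.2067, 0.13 m / 0.75 = 0.1733.

Call:
play_rows([
  [[0,0,0.02,0,0,0],[0,0,0.06,0,0,0],[0,0,0.1,0,0,0],[0,0,0.14,0,0,0],[0,0,0.1733,0,0,0],[0,0,0.1933,0,0,0],[0,0,0.2027,0,0,0],[0,0,0.2067,0,0,0]],
])

```text
time_s: 22.17
position: [0.556, 0.2216, 0.1393]
tcp_rot: [[-0.144, 0.99, -0.002], [0.99, 0.144, -0.0], [-0.0, -0.002, -1.0]]
force: [0.5, 0.1, -0.8]
opening: 0.244
grasp_force: 30.0
```

Scaled: 0.0095 m / 0.75 = 0.0127, 0.002 m / 0.75 = 0.0027.

Call:
play_rows([
  [[0,0,0.0027,0,0,0],[0,0,0.0053,0,0,0],[0,0,0.008,0,0,0],[0,0,0.0107,0,0,0],[0,0,0.0127,0,0,0],[0,0,0.0127,0,0,0]],
])

```text
time_s: 22.67
position: [0.5564, 0.2223, 0.1312]
tcp_rot: [[-0.145, 0.989, 0.0], [0.989, 0.145, 0.0], [0.0, 0.0, -1.0]]
force: [-0.8, -0.5, 0.3]
opening: 0.245
grasp_force: 30.0
```

Call:
play_rows([
  [[0,0,0,0,0,0],[0,0,0,0,0,0],[0,0,0,0,0,0],[0,0,0,0,0,0],[0,0,0,0,0,0],[0,0,0,0,0,0],[0,0,0,0,0,0],[0,0,0,0,0,0]],
], fingers=0.07)

```text
time_s: 23.33
position: [0.5564, 0.2223, 0.1311]
tcp_rot: [[-0.145, 0.989, 0.0], [0.989, 0.145, 0.0], [0.0, 0.0, -1.0]]
force: [0.0, -1.3, 0.4]
opening: 0.748
grasp_force: 0.0
```

Scaled: -0.11 m / 0.75 = -0.1467, -0.1 m / 0.75 = -0.1333.

Call:
play_rows([
  [[0,0,-0.0133,0,0,0],[0,0,-0.04,0,0,0],[0,0,-0.0733,0,0,0],[0,0,-0.1067,0,0,0],[0,0,-0.1333,0,0,0],[0,0,-0.1467,0,0,0]],
])

```text
time_s: 23.83
position: [0.5579, 0.2226, 0.2448]
tcp_rot: [[-0.145, 0.989, 0.006], [0.989, 0.145, 0.001], [0.0, 0.006, -1.0]]
force: [-0.7, 0.3, 0.0]
opening: 0.802
grasp_force: 0.0
```

```bash
python3 go.py .529 -.317 .24 -10.8
```

```text
[-0.5298 -0.1066  0.004 ] [ 0.3 -0.1 19.1] [0.5579 0.2226 0.2448] 23.8333 [11. 28. 86.  0. 66.  3.] 0.80234521892146 0.0 [-0.7  0.3  0. ]
```

Scaled: -0.295 m / 0.75 = -0.3933, -0.059 m / 0.75 = -0.0787, 19.1 degrees / 360 = 0.0531.

Call:
play_rows([
  [[-0.0267,-0.0053,0,0,0,0.0056],[-0.0733,-0.0147,0,0,0,0.0139],[-0.1267,-0.0253,0,0,0,0.0222],[-0.18,-0.036,0,0,0,0.0306],[-0.2333,-0.0467,0,0,0,0.0389],[-0.2867,-0.0573,0,0,0,0.0472],[-0.34,-0.068,0,0,0,0.0531],[-0.3933,-0.0787,0,0,0,0.0531]],
])

```text
time_s: 24.5
position: [0.54, -0.0799, 0.2411]
tcp_rot: [[0.188, 0.982, -0.0], [0.982, -0.188, 0.0], [0.0, -0.0, -1.0]]
force: [1.5, -1.0, 0.6]
opening: 0.805
grasp_force: 0.0
```

Scaled: -0.237 m / 0.75 = -0.316, -0.233 m / 0.75 = -0.3107.

Call:
play_rows([
  [[-0.0533,0.008,0,0,0,0],[-0.1067,0.0147,0,0,0,0],[-0.16,0.0227,0,0,0,0],[-0.2133,0.0293,0,0,0,0],[-0.26,0.036,0,0,0,0],[-0.2933,0.0413,0,0,0,0],[-0.3107,0.044,0,0,0,0],[-0.316,0.044,0,0,0,0]],
])

```text
time_s: 25.17
position: [0.5284, -0.3194, 0.2407]
tcp_rot: [[0.19, 0.982, 0.0], [0.982, -0.19, -0.0], [-0.0, 0.0, -1.0]]
force: [1.0, 0.8, -0.2]
opening: 0.806
grasp_force: 0.0
```

Call:
play_rows([
  [[0,0,0,0,0,0],[0,0,0,0,0,0],[0,0,0,0,0,0]],
])

```text
time_s: 25.42
position: [0.5287, -0.315, 0.241]
tcp_rot: [[0.185, 0.983, -0.001], [0.983, -0.185, 0.001], [0.001, -0.001, -1.0]]
force: [0.2, -0.6, 0.4]
opening: 0.805
grasp_force: 0.0
```

```bash
python3 wfit.py white .529 -.317; python3 go.py .529 -.317 .13 -10.8
```

```text
[316.11156329 252.08274908] (array([ 0.52959482, -0.31641897]), np.float64(0.939443535188216))
[-0.0017  0.0004  0.1112] [-0.  -0.   0.1] [ 0.529  -0.3153  0.2412] 25.5167 [-41.  29.  83.   0.  67. -31.] 0.8047910922577867 0.0 [-0.1  0.8 -0.3]
```

View pics/w_white.png

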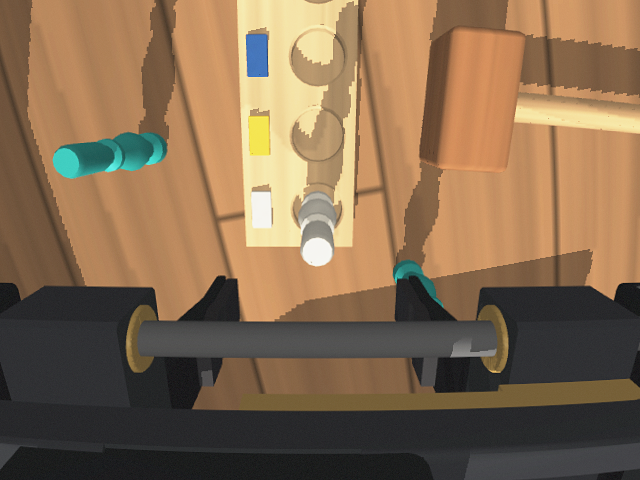

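White's top is at (317,250), centred. The teal spindle near (410,270) is about 64 mm behind the fingers' line, so it's clear. I'll grip white.

Scaled: 0.11 m / 0.75 = 0.1467, 0.08 m / 0.75 = 0.1067.

Call:
play_rows([
  [[0,0,0.0267,0,0,0],[0,0,0.0667,0,0,0],[0,0,0.1067,0,0,0],[0,0,0.1333,0,0,0],[0,0,0.1467,0,0,0],[0,0,0.1467,0,0,0]],
])

```text
time_s: 26.02
position: [0.5277, -0.3152, 0.1287]
tcp_rot: [[0.186, 0.983, -0.004], [0.983, -0.186, 0.004], [0.003, -0.005, -1.0]]
force: [-0.0, 0.1, 0.4]
opening: 0.807
grasp_force: 0.0
```

Call:
play_rows([
  [[0,0,0,0,0,0],[0,0,0,0,0,0],[0,0,0,0,0,0],[0,0,0,0,0,0],[0,0,0,0,0,0],[0,0,0,0,0,0],[0,0,0,0,0,0],[0,0,0,0,0,0]],
], fingers=0.0)

```text
time_s: 26.68
position: [0.5287, -0.3172, 0.1312]
tcp_rot: [[0.187, 0.982, 0.0], [0.982, -0.187, -0.0], [-0.0, 0.0, -1.0]]
force: [0.2, -0.0, -0.0]
opening: 0.282
grasp_force: 0.0
```

Call:
play_rows([
  [[0,0,0,0,0,0],[0,0,0,0,0,0],[0,0,0,0,0,0],[0,0,0,0,0,0]],
])

```text
time_s: 27.02
position: [0.5287, -0.3172, 0.1311]
tcp_rot: [[0.187, 0.982, -0.0], [0.982, -0.187, 0.0], [-0.0, -0.0, -1.0]]
force: [-1.2, 0.2, 1.5]
opening: 0.245
grasp_force: 30.3
```

Scaled: -0.165 m / 0.75 = -0.22, -0.155 m / 0.75 = -0.2067.

Call:
play_rows([
  [[0,0,-0.0133,0,0,0],[0,0,-0.04,0,0,0],[0,0,-0.0733,0,0,0],[0,0,-0.1067,0,0,0],[0,0,-0.1467,0,0,0],[0,0,-0.18,0,0,0],[0,0,-0.2067,0,0,0],[0,0,-0.22,0,0,0]],
])

```text
time_s: 27.68
position: [0.5297, -0.3178, 0.2999]
tcp_rot: [[0.187, 0.982, 0.004], [0.982, -0.187, -0.004], [-0.003, 0.005, -1.0]]
force: [0.5, -0.3, -1.0]
opening: 0.245
grasp_force: 30.3
```

```bash
python3 go.py .546 .287 .295 8.3
```

```text
[ 0.5972 -0.0972  0.0027] [  0.3   0.2 -19.1] [ 0.5297 -0.3178  0.2999] 27.6833 [-41.  26.  79.   0.  74. -31.] 0.24477273725074797 30.255018956959248 [ 0.5 -0.3 -1. ]
```

Scaled: 0.28 m / 0.75 = 0.3733, -0.045 m / 0.75 = -0.06, -19.1 degrees / 360 = -0.0531.

Call:
play_rows([
  [[0.02,-0.0027,0,0,0,-0.0028],[0.06,-0.0093,0,0,0,-0.0083],[0.1107,-0.0173,0,0,0,-0.0167],[0.1627,-0.0267,0,0,0,-0.025],[0.2147,-0.0347,0,0,0,-0.0333],[0.2667,-0.0427,0,0,0,-0.0417],[0.32,-0.052,0,0,0,-0.0472],[0.3733,-0.06,0,0,0,-0.0531]],
])

```text
time_s: 28.35
position: [0.5348, -0.0305, 0.2943]
tcp_rot: [[-0.147, 0.989, -0.004], [0.989, 0.147, 0.002], [0.002, -0.004, -1.0]]
force: [1.3, 0.2, -0.9]
opening: 0.24
grasp_force: 30.3
```

Scaled: 0.262 m / 0.75 = 0.3493, 0.241 m / 0.75 = 0.3213.

Call:
play_rows([
  [[0.052,0.0093,0,0,0,0],[0.104,0.0187,0,0,0,0],[0.1547,0.0267,0,0,0,0],[0.2027,0.036,0,0,0,0],[0.248,0.044,0,0,0,0],[0.288,0.0507,0,0,0,0],[0.3213,0.056,0,0,0,0],[0.3493,0.0613,0,0,0,0]],
])

```text
time_s: 29.02
position: [0.5419, 0.2351, 0.294]
tcp_rot: [[-0.147, 0.989, -0.005], [0.989, 0.147, -0.0], [0.001, -0.005, -1.0]]
force: [0.0, -0.8, -1.6]
opening: 0.243
grasp_force: 30.3
```

Scaled: 0.054 m / 0.75 = 0.072, 0.047 m / 0.75 = 0.0627.

Call:
play_rows([
  [[0.0267,0.0047,0,0,0,0],[0.048,0.008,0,0,0,0],[0.0627,0.0107,0,0,0,0],[0.072,0.0127,0,0,0,0],[0.072,0.0127,0,0,0,0],[0.072,0.0127,0,0,0,0],[0.072,0.0127,0,0,0,0]],
])

```text
time_s: 29.6
position: [0.5459, 0.2862, 0.2957]
tcp_rot: [[-0.144, 0.99, -0.001], [0.99, 0.144, -0.001], [-0.001, -0.001, -1.0]]
force: [-0.3, 0.6, -1.3]
opening: 0.245
grasp_force: 30.3
```

```bash
python3 look.py white .177 .546 .287 w7; python3 go.py .546 .287 .13 8.3
```

```text
top [0.54563879 0.2839504 ] 0.770096463022508
side [0.54875573 0.29027991] 0.7909441233140655
pocket px [315.54666399 195.44487289] floor [315.57987665 192.84181289] foot [315.05866843 233.80518604]
[ 0.0008 -0.0003  0.1662] [ 0.  0. -0.] [0.5463 0.2863 0.2962] 29.85 [17. 26. 79. -0. 74.  9.] 0.2448292018195223 30.255122389644384 [-0.4  0.1 -1.2]
```

View pics/w7.png

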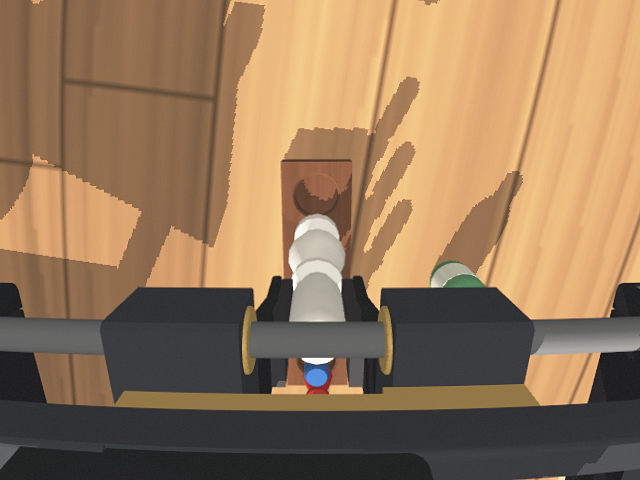

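The last pocket is at (316,194), as predicted. I'll lower white, release it and retreat high.

Scaled: 0.155 m / 0.75 = 0.2067, 0.13 m / 0.75 = 0.1733.

Call:
play_rows([
  [[0,0,0.02,0,0,0],[0,0,0.06,0,0,0],[0,0,0.1,0,0,0],[0,0,0.14,0,0,0],[0,0,0.1733,0,0,0],[0,0,0.1933,0,0,0],[0,0,0.2027,0,0,0],[0,0,0.2067,0,0,0]],
])

```text
time_s: 30.52
position: [0.5458, 0.2865, 0.1398]
tcp_rot: [[-0.144, 0.99, -0.002], [0.99, 0.144, -0.001], [-0.0, -0.002, -1.0]]
force: [0.4, -0.1, -0.2]
opening: 0.243
grasp_force: 30.3
```

Scaled: 0.0095 m / 0.75 = 0.0127, 0.002 m / 0.75 = 0.0027.

Call:
play_rows([
  [[0,0,0.0027,0,0,0],[0,0,0.0053,0,0,0],[0,0,0.008,0,0,0],[0,0,0.0107,0,0,0],[0,0,0.0127,0,0,0],[0,0,0.0127,0,0,0]],
])

```text
time_s: 31.02
position: [0.5462, 0.287, 0.1317]
tcp_rot: [[-0.145, 0.989, 0.0], [0.989, 0.145, 0.0], [0.0, 0.0, -1.0]]
force: [-0.4, -0.1, -1.7]
opening: 0.245
grasp_force: 30.3
```

Call:
play_rows([
  [[0,0,0,0,0,0],[0,0,0,0,0,0],[0,0,0,0,0,0],[0,0,0,0,0,0],[0,0,0,0,0,0],[0,0,0,0,0,0],[0,0,0,0,0,0],[0,0,0,0,0,0]],
], fingers=0.07)

```text
time_s: 31.68
position: [0.5462, 0.287, 0.1316]
tcp_rot: [[-0.145, 0.989, 0.0], [0.989, 0.145, 0.0], [0.0, 0.0, -1.0]]
force: [0.7, -0.6, -0.5]
opening: 0.751
grasp_force: 0.0
```

Scaled: -0.175 m / 0.75 = -0.2333, -0.165 m / 0.75 = -0.22.

Call:
play_rows([
  [[0,0,-0.0133,0,0,0],[0,0,-0.04,0,0,0],[0,0,-0.0733,0,0,0],[0,0,-0.1067,0,0,0],[0,0,-0.1467,0,0,0],[0,0,-0.1867,0,0,0],[0,0,-0.22,0,0,0],[0,0,-0.2333,0,0,0]],
])

```text
time_s: 32.35
position: [0.5479, 0.2877, 0.3118]
tcp_rot: [[-0.145, 0.989, 0.008], [0.989, 0.145, 0.003], [0.001, 0.008, -1.0]]
force: [0.9, -0.1, 0.9]
opening: 0.804
grasp_force: 0.0
```

Scaled: -0.28 m / 0.75 = -0.3733, -0.26 m / 0.75 = -0.3467.

Call:
play_rows([
  [[-0.04,0,0,0,0,0],[-0.0933,0,0,0,0,0],[-0.1467,0,0,0,0,0],[-0.2,0,0,0,0,0],[-0.2533,0,0,0,0,0],[-0.3067,0,0,0,0,0],[-0.3467,0,0,0,0,0],[-0.3733,0,0,0,0,0]],
])

```text
time_s: 33.02
position: [0.5865, 0.0066, 0.306]
tcp_rot: [[-0.142, 0.99, -0.001], [0.99, 0.142, -0.001], [-0.001, -0.001, -1.0]]
force: [1.3, 0.2, 0.0]
opening: 0.802
grasp_force: 0.0
```

Run:
```python
from fit import *
c=cap('top')
T={'red':(.575,.091),'blue':(.565,.156),'yellow':(.556,.222),'white':(.546,.287)}
s=cap('side')
for n,c_ in(('top',c),('side',s)):
    for k,g in T.items():
        m=near(n,'spindle_'+k,c_,proj(c_,(*g,.08)))
        if m is not None: print(n,k,*fit(m,lambda x,y:spindle(c_,x,y),g,(.006,.006)))
a=cv2.resize(c['frame'][100:320,90:540,::-1],(800,391)); b=cv2.resize(s['frame'][140:250,170:420,::-1],(475,209))
o=np.zeros((600,800,3),np.uint8); o[:391]=a; o[391:600,:475]=b; cv2.imwrite('pics/end.png',o)
```

```text
top blue [0.565024   0.15391622] 0.8208092485549133
top yellow [0.5552695 0.2119044] 0.7048092868988391
side red [0.58690332 0.10828369] 0.8153526970954357
side blue [0.56932184 0.16089505] 0.834056399132321
side yellow [0.56540303 0.23758797] 0.8254879448909299
side white [0.55374105 0.30362853] 0.8104089219330854
```

View pics/end.png

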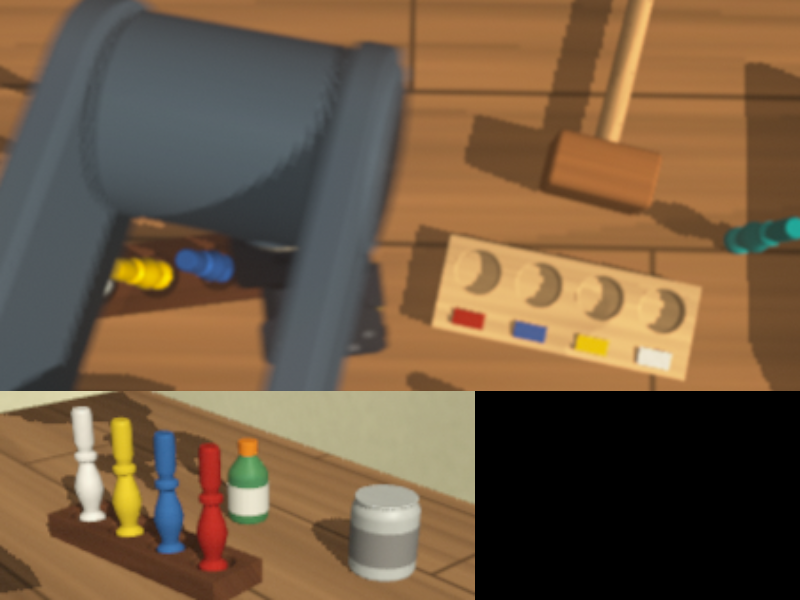

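All four stand upright in the dark rack, and the side view shows white, yellow, blue, red from left to right. The gripper is clear and the other things haven't moved.

```bash
python3 -c "
from rig import bot
print(bot.hand_in())"
```

```text
the job is handed in; nothing more can be done
None
```

The four spindles stand upright in the carrying rack in reverse order (from left to right: white, yellow, blue, red), nothing else was touched, and the job is handed in at about 33 s.

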